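# Find the high side of a bent spindle on bench centres

## Robot

A 6-joint arm with a two-finger parallel gripper is mounted at the origin on the work surface. World frame = base frame: x ahead of the robot, y to its left, z up, the work surface at z = 0. Lengths are in mm, angles in rad, forces in N, time in s.
With the tool pointing down it reaches from about 300 to 750 mm from the base axis. Payload 8.5 kg.
Tool frame: the origin (TCP) lies midway between the tips of the shut fingers; the grasp point (between the pads) lies 19 mm behind it (pinch_z is the distance from the TCP to the grasp point, in mm); z points along the fingers, y is the direction in which the jaws open and shut (so a half turn about z gives the same grasp; the last joint's range is limited). The gripper opens to 85 mm and grips with 20 to 120 N. Pads are 22 mm wide; open, the fingers measure 114 mm over their backs; the gripper's body (76 mm by 85 mm) begins 54 mm behind the grasp point. The pads swing forward as they close: fully open they stand 13 mm farther back than shut.
Start: joints at [0.96, 0.381, 1.297, -0, 1.464, -0.215], TCP at [212.04, 507.464, 231.322] pointing down, gripper open.
Joint ranges: [-3.11, 3.11], [-0.89, 2.33], [0.22, 2.48], [-1.42, 4.56], [0.17, 2.85], [-2.88, 2.88]. Speed limits (rad/s): [2.39, 2.39, 3.14, 3.14, 3.14, 3.14].

## Interface

Orientations are given as [roll, pitch, yaw] about the fixed x, y, z axes, in that order (R = Rz(yaw) Ry(pitch) Rx(roll)).
In Python, from plant import observe, grab_frame, calibration, hand_in, pinch_z gives the robot as it stands.
- The arm moves only by the tool play_rows, never from a script. Its argument "deltas" is a list of rows, each an object with "claw": the closure in counts, from 0 (fully open) to 255 (shut); "dp": the shift along the tool's x, y, z as a fraction of full scale, a list of three; "twist": the turn about the tool's z as a fraction of full scale. A call has 1 to 8 rows; each row is the pose to reach, as a shift and turn from the pose commanded when the call began, along the tool's axes at that moment; what a row does not reach only later rows make up. Full scale, the value 1, is 0.3 m for a shift and 60 degrees for a turn. A row lasts 1/12 s, in which the tool goes at most 41.7 mm and 7.16 degrees, less where a joint would pass 70% of its speed; a pose out of reach is approached as far as the arm can. A call with a number of a shift or a turn outside -1 to 1 is refused whole. A call with a gripper value outside its range is refused whole. The fingers move at their own pace and stop on an object; the grip force is fixed at half the most. Time passes only in rows, so rows that repeat a pose let the fingers close. It gives the time, the measured TCP pose, the force and the opening at its end, in the units of the state.
- observe(): the state, without advancing time (a new reading comes with each control period).
- grab_frame(name): name is "scene" or "side" or "wrist"; returns (picture, depth): 400x640x3 uint8, blue, green, red; 400x640 float32, mm along the optical axis (not along the pixel's ray), 0 where there is no reading.
- calibration(name): a dict with "fx", "fy", "cx", "cy" (pixels), "D" ([k1, k2, p1, p2, k3] as OpenCV has them; the pictures are not rectified), "rvec" (rotation vector, rad) and "tvec" (3), from world to camera coordinates, as OpenCV has them. Camera axes: x right, y down, z forward; pixel columns grow to the right and rows downward; lengths in mm; the calibration is good to about 2 mm. A picture is of the moment at which its call begins: read the wrist's pose just before it. calibration takes no time and is no camera call; for the wrist camera it gives the pose at the moment of the call.
- hand_in(): hands the job in, once; it reports no verdict.
The state is a dict: "t": time; "joints": joint angles; "qvel": joint speeds; "joint_efforts": joint torques, N m; "tool_pos": TCP position; "tool_rot": TCP orientation; "wrist_force": force on the tool from outside, world axes, zero at the start; "wrist_torque": the same for the moment, N m; "opening": finger opening in mm.
Only numpy, scipy, OpenCV 4.12 (cv2) and the standard library are available. Lean on these libraries where they do the work, as an engineer would, in place of code of your own. Each camera call takes 0.05 s, during which the arm holds its last target.

## Task

Take hold of the black thumb post and slide the dial gauge up to the bent spindle until the plunger is pushed about half way in, then let go. Roll the spindle round at least one full turn with light fingertip strokes on the pulley's rim, watching the needle, and leave it standing where the plunger is pushed in furthest, so that the high side of the bend faces the gauge. Never force the plunger to its stop, and leave the other things on the table alone.

Things in the scene. Friction and masses are not known exactly. Their poses are not given: they have to be found in the camera images.
- bench: Dark green iron bench centres, 90 x 380 mm bed, fixed to the table. Origin: under the middle of the bed, on the table. Its y runs along the line of centres, which lies 115 mm above the table, straight over the origin; its x points from the gauge to the spindle (the gauge stands on its -x side); z is up. The two stocks at its ends are 140 mm high, the lever knob on the one at -y 165 mm.
- gauge_post (a point): Half-way up the gauge's upright black thumb post: 16 mm diameter, standing from 60 to 106 mm above the table on the tail of the gauge's slide block (top 60 mm above the table), 62 mm behind (-x of the bench) the dial's centre. The dial case, 60 mm across, is 22 mm high with its face, looking up, 125 mm above the table. This point moves with the gauge.
- gauge (a joint): Slide of the whole gauge on its cross way, 0 to 42 mm, growing along the bench's +x towards the spindle. Takes about 7 N to slide and stays where it is left.
- plunger (a joint): How far the gauge's sprung plunger is pushed in: 0 (fully out, clear of the spindle at the start) to 20 mm (at its stop). Spring 2 N when out to 4 N when fully in. As the spindle turns it swings by about 5 mm, once a turn, smoothly.
- needle (a joint): The dial's needle, geared to the plunger and much the finer reading: 0 with the plunger out, growing clockwise seen from above by 0.314 rad for each mm pushed in; half round (3.14 rad) is 10 mm, half way in. At 0 it points along the bench's +x, to the spindle.
- plunger_tip (a point): Front of the plunger's ball tip, 115 mm above the table; it bears on the middle of the spindle, a 20 mm shaft bowed 2.5 mm off the line of centres at its middle, in a direction that differs each time.
- pulley_axis (a point): Point on the line of centres at the middle of the pulley's width, 115 mm above the table, 78 mm along the bench's +y from its origin; it does not move. The pulley is a plain flat-belt pulley of aluminium, 76 mm diameter, 36 mm wide, so its rim's top is about 153 mm above the table.
- pulley: Turns with the spindle about the bench's y, without limit. Origin on the line of centres; its y stays along the bench's y, its x and z turn with the spindle, so they show how far it has turned, but not where the bend is (it is grub-screwed on anyhow). Its rim is itself 2 mm off centre, in a direction that is not known. Turning takes 1.2 N at the rim (a fingertip pressed on with 5 to 8 N); it stays where left. Over 25 N springs the spindle.
- spanner: Bystander: steel spanner lying beside the gauge, 150 mm; origin under its middle.
- grease_tin: Bystander: flat tin, 60 mm diameter, 24 mm high, on the other side of the gauge; origin under its middle.
- screw_cup: Bystander: small clear cup, 68 mm across, 55 mm high; origin under its middle.

How it is judged:
By the outcome, as a careful person would: the job done as asked, in the order asked, and still so for the second after the job is handed in, with the robot touching nothing.
It also fails if it takes over 72 s, if anything falls off the work surface, if the arm or the gripper's body presses on something with over 40 N, if the wrist force passes 120 N, or if a joint passes its speed limit or range.

## Working session

There is one attempt and no reset: what is moved stays moved. The work goes in short steps, Python scripts to look and compute and a tool call to move; the robot and the scene stay as the last step left them, time stands still between calls to the robot, and variables do not carry over. Pictures are saved under pics/ and viewed, and the job is handed in when it is done.

Besides the shell and the picture viewer there is one more tool, called after "Emit:" by a JSON object that holds its "op" and its "data". play_rows: Moves the arm, as the interface text tells. Shift numbers are shares of 0.3 m and turn numbers shares of 60 degrees, none past 1 either way. Its arguments: {"type":"object","properties":{"deltas":{"type":"array"}},"required":["deltas"]}

```bash
ls; mkdir -p pics; python3 - <<'E'
from plant import *
import cv2
print(observe(), pinch_z)
for n in ("scene","side","wrist"):
    c=calibration(n); print(n,c)
    p,d=grab_frame(n); cv2.imwrite(f"pics/{n}0.png",p)
E
```

```text
pics
{'t': 0.0, 'joints': array([ 9.59681639e-01,  3.81233435e-01,  1.29823447e+00, -5.21682655e-06,
        1.46360257e+00, -2.15285520e-01]), 'qvel': array([ 2.64706097e-04, -2.48791648e-04, -8.78749165e-05, -1.04823762e-03,
        4.40846636e-04, -9.15857387e-04]), 'joint_efforts': array([-3.66182267e-04, -4.48459518e+01, -2.31275493e+01, -2.98829718e-04,
        4.81371870e-03,  1.21512221e-05]), 'tool_pos': array([211.89664944, 507.23889169, 230.70054145]), 'tool_rot': array([-3.14014784e+00, -3.10635886e-04,  2.74576382e+00]), 'wrist_force': array([-0.88980231, -0.55478861, -0.15561958]), 'wrist_torque': array([-0.03543083,  0.04493444,  0.01537881]), 'opening': 85.26759631775039} 18.700000000000003
scene {'fx': 452.0795371108514, 'fy': 452.0795371108514, 'cx': 321.0549337824127, 'cy': 195.33858173270326, 'D': array([-0.07845298,  0.        ,  0.        ,  0.        ,  0.        ]), 'rvec': array([ 1.96964681,  1.80434975, -0.5304216 ]), 'tvec': array([-177.40852536, -382.49387474, 1436.4082647 ])}
side {'fx': 389.7619674927366, 'fy': 389.7619674927366, 'cx': 317.8669952955633, 'cy': 201.1040838104342, 'D': array([-0.01835864,  0.        ,  0.        ,  0.        ,  0.        ]), 'rvec': array([ 2.17562651, -0.41407193,  0.20247442]), 'tvec': array([-459.07538901,  265.47494336,  835.08680531])}
wrist {'fx': 284.3929225508388, 'fy': 284.3929225508388, 'cx': 317.81453891393994, 'cy': 199.68143627657804, 'D': array([0.01334449, 0.        , 0.        , 0.        , 0.        ]), 'rvec': array([-2.39065428, -1.59161551, -0.24959925]), 'tvec': array([-548.45330817,  -39.0416618 ,  379.49856129])}
```

View pics/scene0.png

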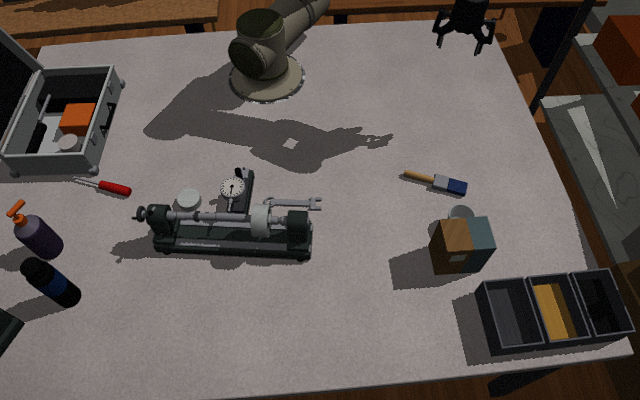

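View pics/side0.png

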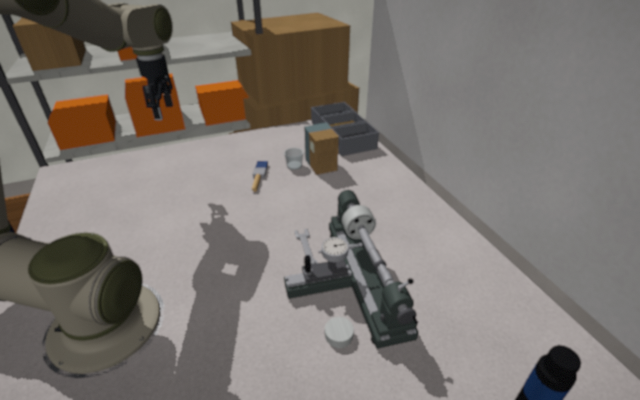

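View pics/wrist0.png

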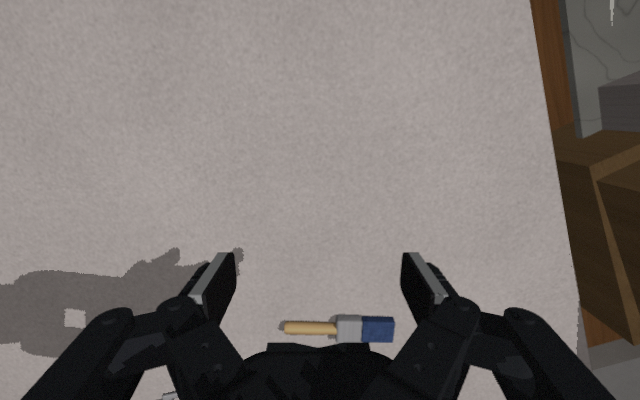

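```bash
python3 - <<'E'
import cv2
p=cv2.imread("pics/scene0.png"); c=p[150:275,115:335]; cv2.imwrite("pics/s0c.png",cv2.resize(c,None,fx=3.6,fy=3.6,interpolation=cv2.INTER_CUBIC))
p=cv2.imread("pics/side0.png"); c=p[180:360,270:430]; cv2.imwrite("pics/d0c.png",cv2.resize(c,None,fx=3.3,fy=3.3,interpolation=cv2.INTER_CUBIC))
E
```

```text
(no output)
```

View pics/s0c.png

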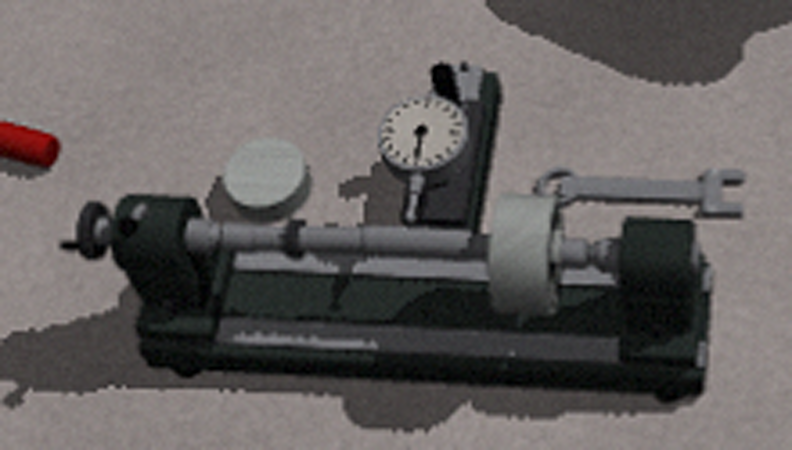

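View pics/d0c.png

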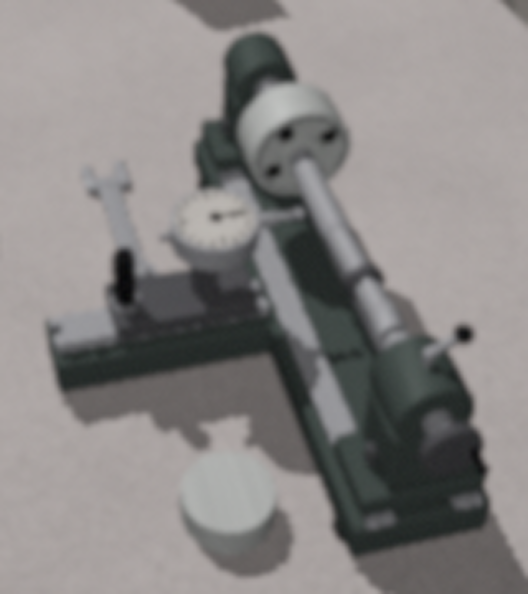

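```bash
cat > h.py <<'E'
import numpy as np, cv2
from plant import *
def ray(c,uv):
    K=np.array([[c["fx"],0,c["cx"]],[0,c["fy"],c["cy"]],[0,0,1]])
    n=cv2.undistortPoints(np.array(uv,float).reshape(-1,1,2),K,c["D"]).reshape(-1,2)
    R,_=cv2.Rodrigues(c["rvec"]); t=np.array(c["tvec"]).ravel()
    d=np.c_[n,np.ones(len(n))]@R   # world dirs with unit cam z
    o=-R.T@t
    return o,d
def onz(c,uv,z):
    o,d=ray(c,uv); z=np.broadcast_to(z,len(d)); s=(z-o[2])/d[:,2]; return o+d*s[:,None]
def proj(c,P):
    K=np.array([[c["fx"],0,c["cx"]],[0,c["fy"],c["cy"]],[0,0,1]])
    return cv2.projectPoints(np.array(P,float).reshape(-1,1,3),c["rvec"],c["tvec"],K,c["D"])[0].reshape(-1,2)
def cloud(c,d):
    v,u=np.mgrid[0:400,0:640]; o,dr=ray(c,np.c_[u.ravel(),v.ravel()]); P=o+dr*d.ravel()[:,None]; P=P.reshape(400,640,3); P[d==0]=np.nan; return P
E
python3 - <<'E'
from h import *
a=calibration("scene");b=calibration("side")
sc=lambda x,y:(x/3.6+115-.36,y/3.6+150-.36); sd=lambda x,y:(x/3.3+270-.35,y/3.3+180-.35)
print("dial",onz(a,[sc(422,132)],125),onz(b,[sd(216,217)],125))
print("post top",onz(a,[sc(441,66)],106),onz(b,[sd(124,250)],106))
print("knob",onz(b,[sd(464,333)],165))
print("bolt shaft ends at 115",onz(a,[sc(210,236),sc(605,252)],115))
for n,c in(("scene",a),("side",b)):
    p,d=grab_frame(n); np.save(f"{n}.npy",d)
    P=cloud(c,d)
    m=(P[...,2]>90)&(P[...,2]<175)&(P[...,0]>300)&(abs(P[...,1])<450)
    q=P[m]; print(n,len(q),q.min(0),q.max(0))
    # shaft/stock tops
    m=(P[...,2]>128)&(P[...,2]<175)&(P[...,0]>300)&(P[...,0]<700)&(P[...,1]<300)
    q=P[m]; print(len(q)); 
    import numpy as np
    h=np.histogram(q[:,1],bins=20); print(h)
E
```

```text
dial [[505.2056982  -75.82378972 125.        ]] [[503.76419636 -77.398206   125.        ]]
post top [[438.67242954 -67.33516206 106.        ]] [[442.95757178 -65.55835329 106.        ]]
knob [[ 576.51593114 -254.08564287  165.        ]]
bolt shaft ends at 115 [[ 566.26324166 -211.38253722  115.        ]
 [ 599.46747928   38.79071969  115.        ]]
scene 4643 [ 436.8861749  -449.97442698   90.05337622] [719.06842259 449.96530723 163.97137594]
1509
(array([248,  19,   3,  92,   0,   0,   0,   0,  37, 188, 110,   0,   4,
         0,   4,   0, 288, 193,  89, 234]), array([-571.69700049, -538.37264927, -505.04829805, -471.72394682,
       -438.3995956 , -405.07524438, -371.75089316, -338.42654193,
       -305.10219071, -271.77783949, -238.45348827, -205.12913704,
       -171.80478582, -138.4804346 , -105.15608338,  -71.83173216,
        -38.50738093,   -5.18302971,   28.14132151,   61.46567273,
         94.79002396]))
side 6359 [ 432.04571532 -308.36982418   90.01129446] [1700.54974978  449.99615126  174.95407038]
2144
(array([647, 284,   0,   0,   0,   0,   0, 122, 361, 100,   0,   0,   0,
         0,   1, 146, 253,  28,  99, 103]), array([-507.36671677, -477.37159061, -447.37646445, -417.3813383 ,
       -387.38621214, -357.39108598, -327.39595982, -297.40083366,
       -267.4057075 , -237.41058134, -207.41545518, -177.42032902,
       -147.42520286, -117.4300767 ,  -87.43495054,  -57.43982438,
        -27.44469822,    2.55042794,   32.5455541 ,   62.54068026,
         92.53580642]))
```

```bash
python3 - <<'E'
from h import *
from scipy.optimize import least_squares
Q=[]
for n in("scene","side"):
    c=calibration(n);P=cloud(c,np.load(n+".npy")); Q.append(P.reshape(-1,3))
yaw=-0.13
for k in range(3):
    for i,n in enumerate(("scene","side")):
        q=Q[i]; q=q[np.isfinite(q).all(1)]
        # frame
        o=np.array([583,-90.]); R=np.array([[np.cos(yaw),np.sin(yaw)],[-np.sin(yaw),np.cos(yaw)]])
        l=np.c_[(q[:,:2]-o)@R.T,q[:,2]]
        s=l[(abs(l[:,0])<60)&(abs(l[:,1])<230)&(l[:,2]>100)&(l[:,2]<175)]
        top=s[(s[:,2]>134)&(s[:,2]<160)]
        if k==0: print(n,np.histogram(s[:,1],bins=np.arange(-230,231,20))[0])
        if k==0:
            for lo in range(-220,221,20):
                t=s[(s[:,1]>=lo)&(s[:,1]<lo+20)]
                if len(t): print(lo,len(t),"x",t[:,0].min().round(),t[:,0].max().round(),"z",t[:,2].max().round())
    break
def cyl(pts,r):
    f=lambda p: np.hypot(pts[:,0]-p[0],pts[:,2]-115-p[1])-r
    return least_squares(f,[0,0],loss="soft_l1")
for i,n in enumerate(("scene","side")):
    q=Q[i]; q=q[np.isfinite(q).all(1)]
    l=np.c_[(q[:,:2]-o)@R.T,q[:,2]]
    for lo,hi,r in((-170,-140,None),(-110,-50,10),(20,50,10),(60,95,38)):
        if r is None: continue
        t=l[(l[:,1]>lo)&(l[:,1]<hi)&(np.hypot(l[:,0],l[:,2]-115)<r+12)&(np.hypot(l[:,0],l[:,2]-115)>max(0,r-12))]
        if len(t)>5:
            s=cyl(t,r);print(n,lo,hi,len(t),s.x,np.sqrt(np.mean(s.fun**2)), "ymin/max",t[:,1].min(),t[:,1].max())
E
```

```text
scene [  7 118  81 199 230  77  72  62  86  70  88 178 121  77 125 297 266  71
 124 210 200   0   0]
-220 30 x -11.0 16.0 z 135.0
-200 113 x -18.0 18.0 z 136.0
-180 137 x -20.0 25.0 z 160.0
-160 220 x -20.0 25.0 z 164.0
-140 184 x -23.0 24.0 z 140.0
-120 65 x -9.0 10.0 z 127.0
-100 69 x -9.0 9.0 z 125.0
-80 79 x -12.0 13.0 z 128.0
-60 71 x -8.0 8.0 z 128.0
-40 67 x -9.0 8.0 z 126.0
-20 119 x -60.0 9.0 z 127.0
0 184 x -60.0 9.0 z 128.0
20 89 x -60.0 10.0 z 127.0
40 66 x -11.0 10.0 z 127.0
60 248 x -25.0 42.0 z 155.0
80 336 x -33.0 41.0 z 154.0
100 118 x -30.0 28.0 z 146.0
120 70 x -7.0 13.0 z 127.0
140 194 x -19.0 29.0 z 142.0
160 213 x -16.0 29.0 z 142.0
180 87 x -18.0 29.0 z 142.0
side [ 20 240 370 309 138  55  72  90  57  55  75 122  59  46 477 175  50  11
 190 104  53   0   0]
-220 231 x -22.0 15.0 z 136.0
-200 161 x -26.0 20.0 z 140.0
-180 405 x -28.0 21.0 z 165.0
-160 252 x -28.0 22.0 z 165.0
-140 46 x -27.0 9.0 z 142.0
-120 75 x -12.0 5.0 z 125.0
-100 62 x -12.0 5.0 z 125.0
-80 91 x -16.0 7.0 z 128.0
-60 56 x -13.0 3.0 z 125.0
-40 66 x -15.0 3.0 z 126.0
-20 106 x -60.0 3.0 z 12
[... 195 characters left out ...]
0
160 102 x -26.0 19.0 z 142.0
180 6 x -19.0 16.0 z 138.0
scene -110 -50 220 [-0.91099496 -1.78108189] 2.1754851311801433 ymin/max -109.86201692667069 -50.09371592172176
scene 20 50 111 [-1.76788912 -0.62999962] 1.588882007636921 ymin/max 20.37176649007101 49.75713601731026
scene 60 95 477 [ 1.96189172 -2.76024564] 1.4373024320069399 ymin/max 62.80859217306097 94.82977345668883
side -110 -50 219 [-2.78638808 -1.22425105] 1.7007520687005167 ymin/max -109.71347942947253 -50.37795017359309
side 20 50 75 [-3.4065487  -0.78956579] 1.0786270685777344 ymin/max 20.101742748041886 49.29897013858348
side 60 95 500 [ 0.27777528 -2.36250966] 4.173327831963027 ymin/max 60.00775224496667 94.72412041452083
```

```bash
cat >> h.py <<'E'
def go(x,y,z,yaw=None):
    from scipy.spatial.transform import Rotation as Ro
    s=observe(); R=Ro.from_euler("xyz",s["tool_rot"]).as_matrix()
    d=np.array([x,y,z])-s["tool_pos"]; l=R.T@d/300
    tw=0 if yaw is None else -((yaw-s["tool_rot"][2]+np.pi)%(2*np.pi)-np.pi)/np.radians(60)
    print("t",round(s["t"],2),"pos",s["tool_pos"].round(1),"rot",s["tool_rot"].round(3),"dp",l.round(4),"tw",round(tw,3),"mm",np.linalg.norm(d).round(1))
BY=-0.14; BO=np.array([583,-90.])
def bench(x,y):
    return BO+x*np.array([np.cos(BY),np.sin(BY)])+y*np.array([-np.sin(BY),np.cos(BY)])
E
python3 - <<'E'
from h import *
c=calibration("wrist"); R,_=cv2.Rodrigues(c["rvec"]); o=-R.T@c["tvec"]
from scipy.spatial.transform import Rotation as Ro
s=observe(); T=Ro.from_euler("xyz",s["tool_rot"]).as_matrix()
print("cam in tool",T.T@(o-s["tool_pos"]), "cam z axis in tool",T.T@R[2], "cam x",T.T@R[0])
go(441-40,-66,260,np.pi-.14)
E
```

```text
cam in tool [  78.87897496   -1.42983448 -142.38342137] cam z axis in tool [-0.3064658   0.00104131  0.9518811 ] cam x [-2.49023775e-04  9.99999280e-01 -1.17412709e-03]
t 0.25 pos [212.  507.4 231.1] rot [-3.141 -0.     2.746] dp [-1.3182 -1.5206 -0.0958] tw -0.244 mm 604.4
```

Emit:
{"op": "play_rows", "data": {"deltas": [{"claw": 0,"dp": [-0.66,-0.76,-0.1],"twist": -0.12},{"claw": 0,"dp": [-0.66,-0.76,-0.1],"twist": -0.12},{"claw": 0,"dp": [-0.66,-0.76,-0.1],"twist": -0.12},{"claw": 0,"dp": [-0.66,-0.76,-0.1],"twist": -0.12},{"claw": 0,"dp": [-0.66,-0.76,-0.1],"twist": -0.12},{"claw": 0,"dp": [-0.66,-0.76,-0.1],"twist": -0.12},{"claw": 0,"dp": [-0.66,-0.76,-0.1],"twist": -0.12},{"claw": 0,"dp": [-0.66,-0.76,-0.1],"twist": -0.12}]}}

```text
t: 0.92
tool_pos: [307.8, 217.3, 261.9]
tool_rot: [-3.141, 0.002, 2.868]
wrist_force: [-0.1, 0.8, 0.7]
opening: 85.1
```

```bash
python3 - <<'E'
from h import *
go(441-40,-66,260,np.pi-.14)
E
```

```text
t 0.92 pos [307.8 217.3 261.9] rot [-3.141e+00  2.000e-03  2.868e+00] dp [-0.5542 -0.8253  0.0076] tw -0.127 mm 298.2
```

Emit:
{"op": "play_rows", "data": {"deltas": [{"claw": 0,"dp": [-0.554,-0.825,0.0],"twist": -0.127},{"claw": 0,"dp": [-0.554,-0.825,0.0],"twist": -0.127},{"claw": 0,"dp": [-0.554,-0.825,0.0],"twist": -0.127},{"claw": 0,"dp": [-0.554,-0.825,0.0],"twist": -0.127},{"claw": 0,"dp": [-0.554,-0.825,0.0],"twist": -0.127},{"claw": 0,"dp": [-0.554,-0.825,0.0],"twist": -0.127},{"claw": 0,"dp": [-0.554,-0.825,0.0],"twist": -0.127},{"claw": 0,"dp": [-0.554,-0.825,0.0],"twist": -0.127}]}}

```text
t: 1.58
tool_pos: [402.0, -66.4, 261.2]
tool_rot: [-3.141, 0.0, 3.001]
wrist_force: [0.0, 0.2, 0.1]
opening: 85.4
```

```bash
python3 - <<'E'
from h import *
go(441,-66,260,np.pi-.14)
p,d=grab_frame("wrist"); cv2.imwrite("pics/w1.png",p); np.save("w1.npy",d); 
E
```

```text
t 1.58 pos [402.  -66.4 261.2] rot [-3.141  0.     3.001] dp [-0.1286  0.0194  0.0039] tw -0.001 mm 39.0
```

View pics/w1.png

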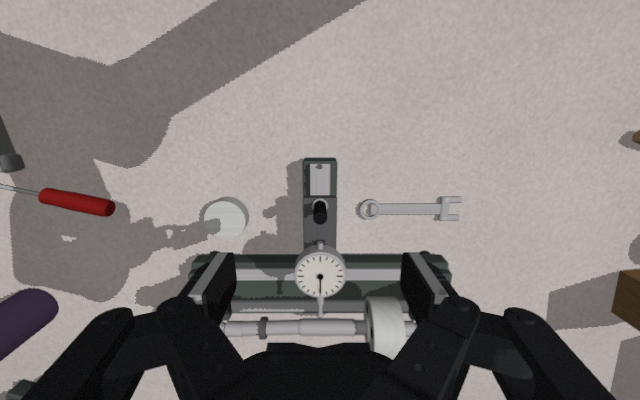

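```bash
python3 - <<'E'
from h import *
p=cv2.imread("pics/w1.png"); cv2.imwrite("pics/w1c.png",cv2.resize(p[150:350,240:400],None,fx=3,fy=3,interpolation=cv2.INTER_CUBIC)); 
c=calibration("wrist")
print(onz(c,[(320,276)],125), onz(c,[(320,216)],106))
d=np.load("w1.npy");P=cloud(c,d)
for v in range(196,228,2): print(v,P[v,320].round(0))
E
```

```text
[[502.31301178 -79.84176476 125.        ]] [[438.09120623 -70.68617532 106.        ]]
196 [431. -69.  53.]
198 [431. -69.  62.]
200 [433. -70.  63.]
202 [433. -70.  72.]
204 [432. -70.  81.]
206 [433. -70.  88.]
208 [433. -70.  95.]
210 [432. -70. 102.]
212 [434. -70. 105.]
214 [436. -70. 106.]
216 [438. -71. 105.]
218 [441. -71. 105.]
220 [443. -71. 106.]
222 [445. -72. 106.]
224 [466. -74.  62.]
226 [469. -75.  61.]
```

View pics/w1c.png

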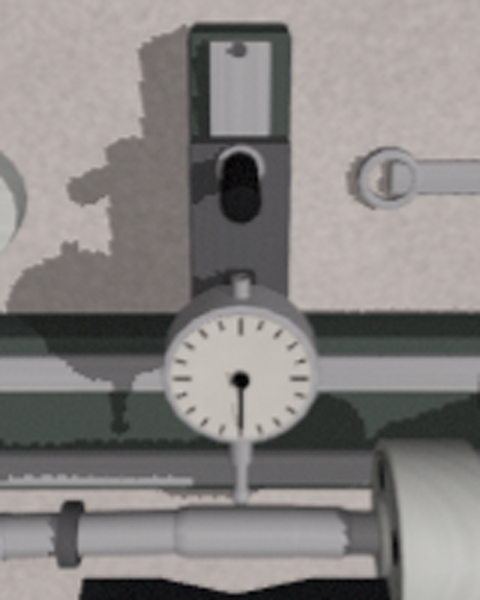

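```bash
python3 - <<'E'
from h import *
go(440,-71.3,140,np.pi-.142)
E
```

```text
t 1.63 pos [402.4 -66.9 261. ] rot [-3.14  0.    3.  ] dp [-0.126   0.0036  0.4033] tw 0.0 mm 126.8
```

Emit:
{"op": "play_rows", "data": {"deltas": [{"claw": 0,"dp": [-0.126,0.003,0.1],"twist": 0},{"claw": 0,"dp": [-0.126,0.003,0.2],"twist": 0},{"claw": 0,"dp": [-0.126,0.003,0.3],"twist": 0},{"claw": 0,"dp": [-0.126,0.003,0.4],"twist": 0},{"claw": 0,"dp": [-0.126,0.003,0.4],"twist": 0}]}}

```text
t: 2.05
tool_pos: [436.0, -65.0, 137.1]
tool_rot: [3.139, -0.009, 3.005]
wrist_force: [-0.7, -0.8, 0.3]
opening: 85.5
```

```bash
python3 - <<'E'
from h import *
p,d=grab_frame("wrist"); cv2.imwrite("pics/w2.png",p)
c=calibration("wrist");P=cloud(c,d)
m=(abs(P[...,2]-105)<5)&(np.hypot(P[...,0]-440,P[...,1]+71)<16)
q=P[m]; print(len(q),q.min(0),q.max(0),q.mean(0))
go(440,-71.3,72,np.pi-.142)
E
```

```text
459 [433.13703817 -78.75920263 100.11922392] [448.83594075 -63.40149149 109.97684104] [439.67900394 -70.91464597 107.59340649]
t 2.1 pos [437.3 -65.6 139.9] rot [ 3.14  -0.005  3.005] dp [-0.0126 -0.0181  0.2264] tw 0.005 mm 68.2
```

View pics/w2.png

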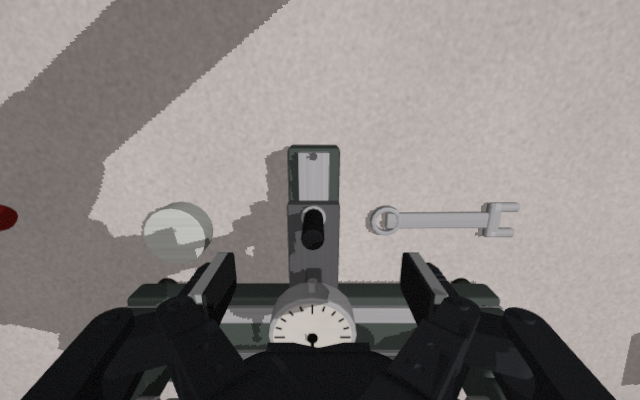

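Emit:
{"op": "play_rows", "data": {"deltas": [{"claw": 0,"dp": [-0.012,-0.018,0.06],"twist": 0},{"claw": 0,"dp": [-0.012,-0.018,0.12],"twist": 0},{"claw": 0,"dp": [-0.012,-0.018,0.18],"twist": 0},{"claw": 0,"dp": [-0.012,-0.018,0.22],"twist": 0},{"claw": 0,"dp": [-0.012,-0.018,0.22],"twist": 0},{"claw": 0,"dp": [-0.012,-0.018,0.22],"twist": 0}]}}

```text
t: 2.6
tool_pos: [442.2, -72.4, 76.8]
tool_rot: [-3.141, 0.002, 3.005]
wrist_force: [-0.3, -0.1, -0.1]
opening: 85.8
```

```bash
python3 - <<'E'
from h import *
go(440.7,-71,72,np.pi-.142)
p,d=grab_frame("wrist"); cv2.imwrite("pics/w3.png",p)
p,d=grab_frame("side"); cv2.imwrite("pics/d3.png",cv2.resize(p[150:350,220:460],None,fx=3,fy=3))
go(440.7,-71,72,np.pi-.142)
E
```

```text
t 2.6 pos [442.2 -72.4  76.8] rot [-3.141e+00  2.000e-03  3.005e+00] dp [0.0055 0.004  0.0161] tw 0.005 mm 5.2
t 2.7 pos [442.3 -72.5  77. ] rot [-3.141e+00  3.000e-03  3.005e+00] dp [0.0059 0.0043 0.0167] tw 0.005 mm 5.5
```

View pics/w3.png

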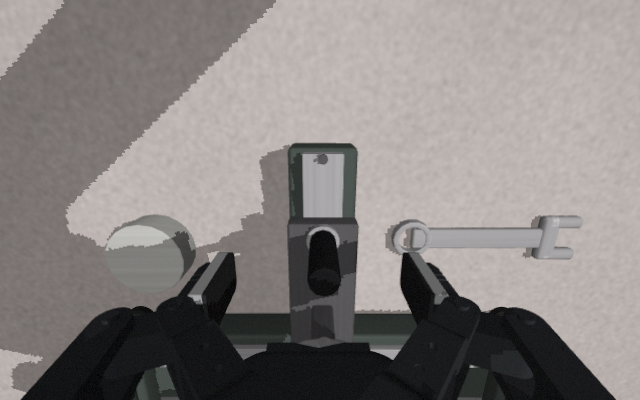

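View pics/d3.png

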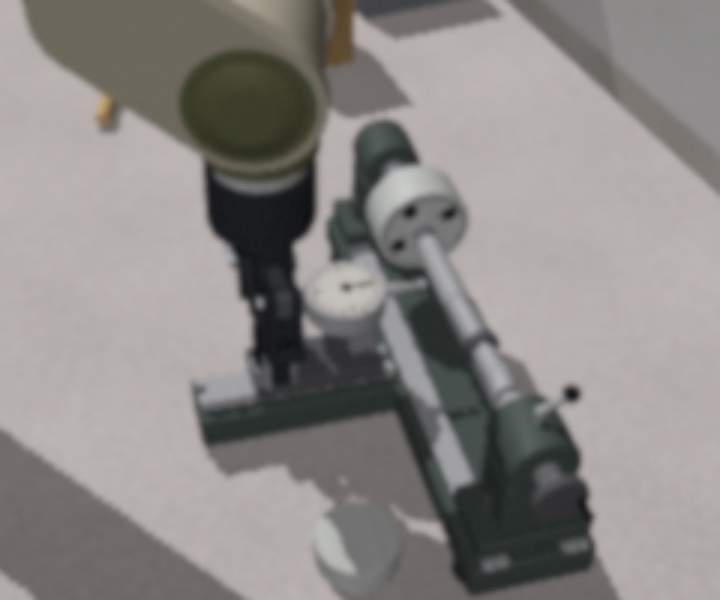

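Emit:
{"op": "play_rows", "data": {"deltas": [{"claw": 0,"dp": [0.005,0.007,0.01],"twist": 0},{"claw": 0,"dp": [0.005,0.007,0.01],"twist": 0},{"claw": 120,"dp": [0.005,0.007,0.01],"twist": 0},{"claw": 180,"dp": [0.005,0.007,0.01],"twist": 0},{"claw": 255,"dp": [0.005,0.007,0.01],"twist": 0},{"claw": 255,"dp": [0.005,0.007,0.01],"twist": 0},{"claw": 255,"dp": [0.005,0.007,0.01],"twist": 0},{"claw": 255,"dp": [0.005,0.007,0.01],"twist": 0}]}}

```text
t: 3.37
tool_pos: [440.2, -69.3, 72.5]
tool_rot: [3.14, 0.0, 3.004]
wrist_force: [-1.2, 4.4, 8.0]
opening: 14.3
```

Emit:
{"op": "play_rows", "data": {"deltas": [{"claw": 255,"dp": [-0.006,0,0],"twist": 0},{"claw": 255,"dp": [-0.012,0,0],"twist": 0},{"claw": 255,"dp": [-0.018,0,0],"twist": 0},{"claw": 255,"dp": [-0.024,0,0],"twist": 0},{"claw": 255,"dp": [-0.024,0,0],"twist": 0},{"claw": 255,"dp": [-0.024,0,0],"twist": 0}]}}

```text
t: 3.87
tool_pos: [445.9, -70.1, 72.5]
tool_rot: [3.14, -0.003, 3.005]
wrist_force: [-6.1, 4.3, 9.1]
opening: 14.4
```

```bash
cat >> h.py <<'E'
def both(tag):
    p,_=grab_frame("scene"); q,_=grab_frame("side"); w,_=grab_frame("wrist")
    for n,i in(("scene",p),("side",q),("wrist",w)): cv2.imwrite(f"pics/raw_{tag}_{n}.png",i)
    a=cv2.resize(p[160:235,200:290],(480,400),interpolation=cv2.INTER_CUBIC)
    b=cv2.resize(q[205:280,290:350+15],(400,400),interpolation=cv2.INTER_CUBIC)
    cv2.imwrite(f"pics/b_{tag}.png",np.hstack([a[:400],b]) if False else cv2.resize(np.hstack([a,b]),(800,364)))
E
python3 -c "
from h import *
both('a')"
```

```text
(no output)
```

View pics/b_a.png

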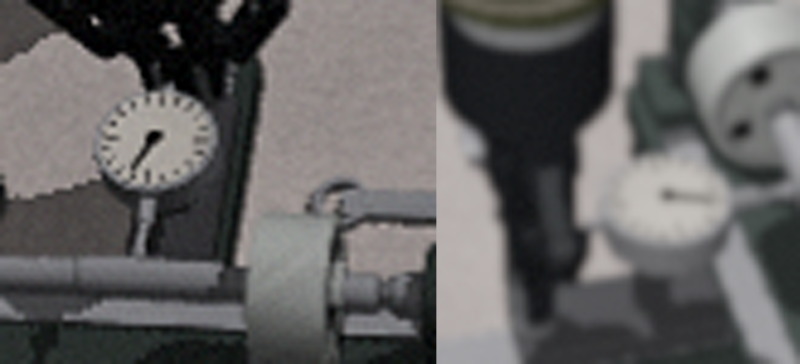

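Emit:
{"op": "play_rows", "data": {"deltas": [{"claw": 255,"dp": [-0.006,0,0],"twist": 0},{"claw": 255,"dp": [-0.012,0,0],"twist": 0},{"claw": 255,"dp": [-0.018,0,0],"twist": 0},{"claw": 255,"dp": [-0.02,0,0],"twist": 0},{"claw": 255,"dp": [-0.02,0,0],"twist": 0},{"claw": 255,"dp": [-0.02,0,0],"twist": 0}]}}

```text
t: 4.52
tool_pos: [451.6, -70.9, 72.5]
tool_rot: [3.14, -0.004, 3.005]
wrist_force: [-8.2, 4.5, 10.1]
opening: 14.4
```

```bash
cat >> h.py <<'E'
def needle(img,c,guess,tag=None,yaw=BY,zf=125):
    """needle angle clockwise from bench +x, [0,2pi), by dark pixels on the face"""
    u,v=np.meshgrid(np.arange(640),np.arange(400)); 
    pg=proj(c,[[guess[0],guess[1],zf]])[0]
    r=int(40*abs(c["fx"])/200)
    sel=(abs(u-pg[0])<80)&(abs(v-pg[1])<80)
    uv=np.c_[u[sel],v[sel]]; W=onz(c,uv,zf)[:,:2]; g=img[sel].max(1).astype(float)
    ctr=np.array(guess[:2],float)
    k=img.max(2)
    n=np.hypot(*(W-ctr).T)
    thr=0.75*np.percentile(g[n<20],90)
    m8=np.zeros((400,640),np.uint8); m8[sel]=((g>thr)&(n<45)).astype(np.uint8)
    cs,_=cv2.findContours(m8,cv2.RETR_EXTERNAL,cv2.CHAIN_APPROX_NONE)
    ct=max(cs,key=cv2.contourArea)
    h=cv2.convexHull(ct)
    hw=onz(c,h.reshape(-1,2),zf)[:,:2].astype(np.float32)
    (cx,cy),rad=cv2.minEnclosingCircle(hw); ctr=np.array([cx,cy])
    d=W-ctr; n=np.hypot(*d.T)
    bright=np.percentile(g[n<20],85)
    w=np.clip(bright*0.8-g,0,None); s=(n>6)&(n<17)
    a=np.arctan2(d[:,1],d[:,0])
    z=(w*np.exp(1j*a))[s].sum()/max(w[s].sum(),1e-9)
    cw=(yaw-np.angle(z))%(2*np.pi)
    return dict(ctr=ctr.round(1),rad=round(rad,1),cw=round(cw,3),mm=round(cw/0.314,2),conc=round(abs(z),2))
E
python3 -c "
from h import *
both('b')
for t in 'ab':
  for n in ('scene','side'): print(t,n,needle(cv2.imread(f'pics/raw_{t}_{n}.png'),calibration(n),(510,-80)))
"
```

```text
a scene {'ctr': array([506.7, -88.2]), 'rad': 39.4, 'cw': np.float64(5.198), 'mm': np.float64(16.55), 'conc': np.float64(0.53)}
a side {'ctr': array([503.1, -71.7]), 'rad': 36.2, 'cw': np.float64(0.551), 'mm': np.float64(1.76), 'conc': np.float64(0.98)}
b scene {'ctr': array([507.4, -86.8]), 'rad': 40.3, 'cw': np.float64(5.383), 'mm': np.float64(17.14), 'conc': np.float64(0.33)}
b side {'ctr': array([509.1, -71.9]), 'rad': 36.6, 'cw': np.float64(1.015), 'mm': np.float64(3.23), 'conc': np.float64(0.95)}
```

View pics/b_b.png

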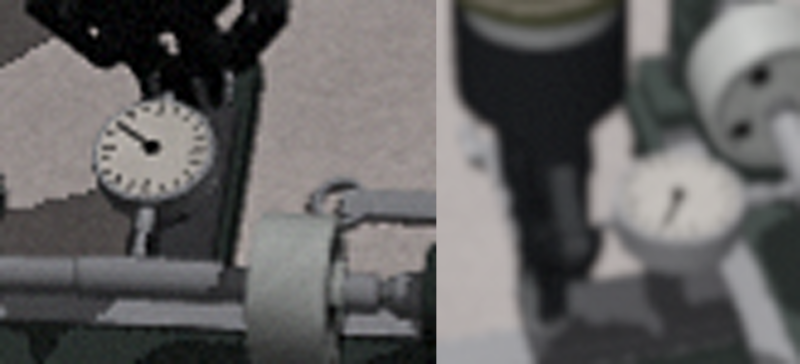

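Emit:
{"op": "play_rows", "data": {"deltas": [{"claw": 255,"dp": [-0.005,0,0],"twist": 0},{"claw": 255,"dp": [-0.009,0,0],"twist": 0},{"claw": 255,"dp": [-0.009,0,0],"twist": 0},{"claw": 255,"dp": [-0.009,0,0],"twist": 0}]}}

```text
t: 5.0
tool_pos: [454.2, -71.2, 72.5]
tool_rot: [3.141, -0.004, 3.005]
wrist_force: [-8.0, 2.6, 10.4]
opening: 14.5
```

```bash
python3 -c "
from h import *
both('c')
"
```

```text
(no output)
```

View pics/b_c.png

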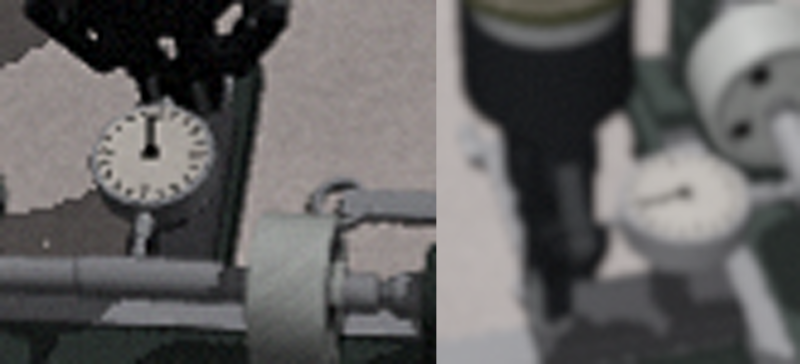

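Emit:
{"op": "play_rows", "data": {"deltas": [{"claw": 0,"dp": [0,0,0],"twist": 0},{"claw": 0,"dp": [0,0,0],"twist": 0},{"claw": 0,"dp": [0,0,0],"twist": 0},{"claw": 0,"dp": [0,0,0],"twist": 0},{"claw": 0,"dp": [0,0,-0.15],"twist": 0},{"claw": 0,"dp": [0,0,-0.3],"twist": 0},{"claw": 0,"dp": [0,0,-0.6],"twist": 0},{"claw": 0,"dp": [0,0,-0.6],"twist": 0}]}}

```text
t: 5.82
tool_pos: [455.5, -72.0, 241.1]
tool_rot: [3.142, -0.0, 3.004]
wrist_force: [0.8, -0.1, -0.4]
opening: 85.4
```

```bash
python3 -c "
from h import *
go(440,-71,250)
p,d=grab_frame('wrist'); cv2.imwrite('pics/w4.png',p); np.save('w4.npy',d); np.save('w4c.npy',calibration('wrist'),allow_pickle=True)
"
```

```text
t 5.82 pos [455.5 -72.  241.1] rot [ 3.142 -0.     3.004] dp [ 0.0517 -0.0039 -0.0298] tw 0 mm 17.9
```

View pics/w4.png

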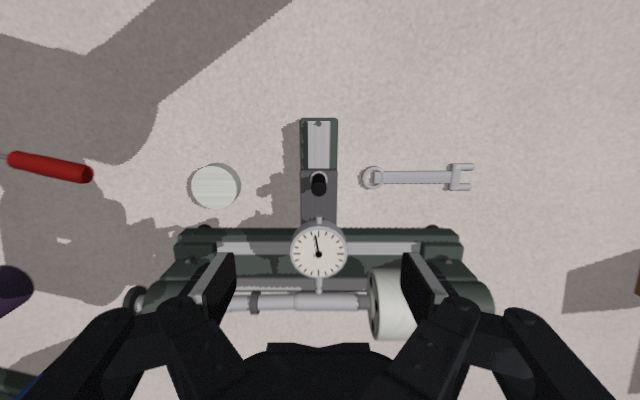

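```bash
python3 - <<'E'
from h import *
from scipy.optimize import least_squares
c=np.load('w4c.npy',allow_pickle=True).item(); d=np.load('w4.npy'); P=cloud(c,d).reshape(-1,3)
P=P[np.isfinite(P).all(1)]
R=np.array([[np.cos(BY),np.sin(BY)],[-np.sin(BY),np.cos(BY)]])
l=np.c_[(P[:,:2]-BO)@R.T,P[:,2]]
s=l[(abs(l[:,0])<50)&(l[:,2]>128)&(l[:,2]<170)]
print(np.histogram(s[:,1],np.arange(-200,201,10)))
s=s[(s[:,1]>40)&(s[:,1]<110)]; print(len(s),s.min(0),s.max(0))
t=l[(l[:,1]>62)&(l[:,1]<95)&(abs(np.hypot(l[:,0],l[:,2]-115)-38)<9)]
f=least_squares(lambda p:np.hypot(t[:,0]-p[0],t[:,2]-115-p[1])-38,[0,0],loss='soft_l1'); print(f.x,len(t),t.min(0),t.max(0))
for lo,hi in((-100,-60),(-50,-20),(10,50)):
    t=l[(l[:,1]>lo)&(l[:,1]<hi)&(abs(np.hypot(l[:,0],l[:,2]-115)-10)<7)]
    f=least_squares(lambda p:np.hypot(t[:,0]-p[0],t[:,2]-115-p[1])-10,[0,0],loss='soft_l1'); print(lo,f.x,len(t))
img=cv2.imread('pics/w4.png')
print(needle(img,c,(517,-82)))
e=onz(c,[(190,228),(455,228)],45); print(e, np.arctan2(-(e[1]-e[0])[0],(e[1]-e[0])[1]))
E
```

```text
(array([221,  61, 264, 191, 124,  34,   0,   0,   0,   5, 110, 118, 135,
       147, 108, 112, 108, 154, 228, 283, 251, 204, 148, 131, 110, 560,
       638, 637, 465,  89,   0,   0,   0,   0,  57, 119, 216, 238,   3,
         0]), array([-200, -190, -180, -170, -160, -150, -140, -130, -120, -110, -100,
        -90,  -80,  -70,  -60,  -50,  -40,  -30,  -20,  -10,    0,   10,
         20,   30,   40,   50,   60,   70,   80,   90,  100,  110,  120,
        130,  140,  150,  160,  170,  180,  190,  200]))
2499 [-34.78914324  40.03652661 128.00767528] [ 39.56740331  94.47764589 162.02750276]
[4.0086267  7.52759802] 1884 [-34.97539506  62.02454604 104.18403594] [ 26.70834194  94.47764589 161.88841344]
-100 [2.60055074 7.93660819] 259
-50 [1.61641113 8.27896427] 210
10 [0.80160008 8.14148713] 252
{'ctr': array([525.7, -75.1]), 'rad': 37.9, 'cw': np.float64(1.664), 'mm': np.float64(5.3), 'conc': np.float64(0.81)}
[[ 509.02302709 -252.49158498   45.        ]
 [ 556.42119219   94.39204911   45.        ]] -0.13579898092558332
```

```bash
python3 - <<'E'
from h import *
x,y=bench(-30,75); print(x,y); go(x,y,215,np.pi-.137)
E
```

```text
563.7592537119385 -11.54750684472512
t 5.87 pos [458.2 -73.  248.9] rot [-3.138  0.013  3.005] dp [-0.3191  0.2514  0.1161] tw 0.0 mm 126.8
```

Emit:
{"op": "play_rows", "data": {"deltas": [{"claw": 255,"dp": [-0.32,0.25,0.1],"twist": 0},{"claw": 255,"dp": [-0.32,0.25,0.1],"twist": 0},{"claw": 255,"dp": [-0.32,0.25,0.1],"twist": 0},{"claw": 255,"dp": [-0.32,0.25,0.1],"twist": 0},{"claw": 255,"dp": [-0.32,0.25,0.1],"twist": 0},{"claw": 255,"dp": [-0.32,0.25,0.1],"twist": 0},{"claw": 255,"dp": [-0.32,0.25,0.1],"twist": 0},{"claw": 255,"dp": [-0.32,0.25,0.1],"twist": 0}]}}

```text
t: 6.53
tool_pos: [560.7, -11.6, 209.8]
tool_rot: [-3.141, 0.001, 3.003]
wrist_force: [-0.4, -0.5, -0.5]
opening: -0.1
```

```bash
cat > m5.py <<'E'
from h import *
from scipy.optimize import least_squares
c=calibration('wrist'); p,d=grab_frame('wrist'); cv2.imwrite('pics/w5.png',p); np.save('w5.npy',d); np.save('w5c.npy',c,allow_pickle=True)
P=cloud(c,d).reshape(-1,3)
P=P[np.isfinite(P).all(1)]
R=np.array([[np.cos(BY),np.sin(BY)],[-np.sin(BY),np.cos(BY)]])
l=np.c_[(P[:,:2]-BO)@R.T,P[:,2]]
r=np.hypot(l[:,0],l[:,2]-115)
s=l[(abs(r-38)<6)&(l[:,2]>125)]
print(np.histogram(s[:,1],np.arange(40,116,4)))
t=s[(s[:,1]>55)&(s[:,1]<95)]
f=least_squares(lambda p:np.hypot(t[:,0]-p[0],t[:,2]-115-p[1])-38,[0,0],loss='soft_l1'); print(f.x,len(t),t.min(0),t.max(0))
for lo,hi in((-110,-60),(-50,-20),(10,40)):
    t=l[(l[:,1]>lo)&(l[:,1]<hi)&(abs(r-10)<5)]
    if len(t)<9: continue
    f=least_squares(lambda p:np.hypot(t[:,0]-p[0],t[:,2]-115-p[1])-10,[0,0],loss='soft_l1'); print(lo,f.x,len(t))
go(580,-12,215)
E
python3 m5.py
```

```text
(array([  0,   0,   0,   0,  16, 221, 186, 185, 183, 190, 195, 233, 230,
       201,   0,   0,   0,   0]), array([ 40,  44,  48,  52,  56,  60,  64,  68,  72,  76,  80,  84,  88,
        92,  96, 100, 104, 108, 112]))
[-0.45213699 -2.07182853] 1813 [-37.10182284  59.17784622 125.0262275 ] [ -2.96453707  94.99348131 151.58197088]
-110 [-1.5110003  -1.00746048] 1205
-50 [-3.21222481 -1.53999175] 636
10 [-3.87739719 -0.14462598] 729
t 6.58 pos [560.8 -11.6 209.8] rot [-3.141e+00  1.000e-03  3.003e+00] dp [-0.0637  0.0075 -0.0174] tw 0 mm 19.9
```

View pics/w5.png

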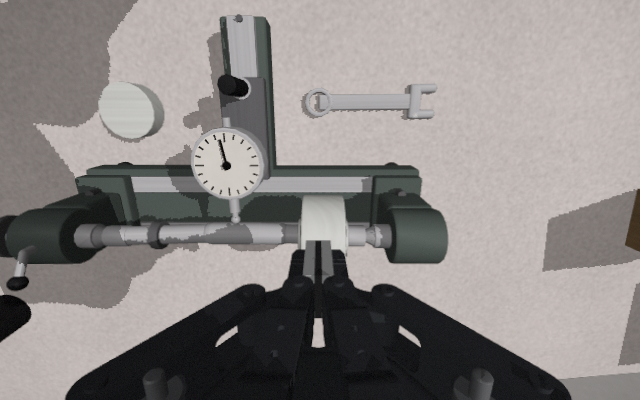

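```bash
sed -i 's/BY=-0.14; BO=.*/BY=-0.138; BO=np.array([582.,-91.])/' h.py; python3 - <<'E'
from h import *
x,y=bench(-14,78); go(x,y,162,np.pi-.138)
print("side",[ ]); p,_=grab_frame("side"); cv2.imwrite("pics/d5.png",cv2.resize(p[150:300,250:450],None,fx=3.9,fy=3.9,interpolation=cv2.INTER_CUBIC))
E
```

```text
t 6.58 pos [560.8 -11.6 209.8] rot [-3.141e+00  1.000e-03  3.003e+00] dp [-0.0596  0.0076  0.1592] tw -0.0 mm 51.1
side []
```

View pics/d5.png

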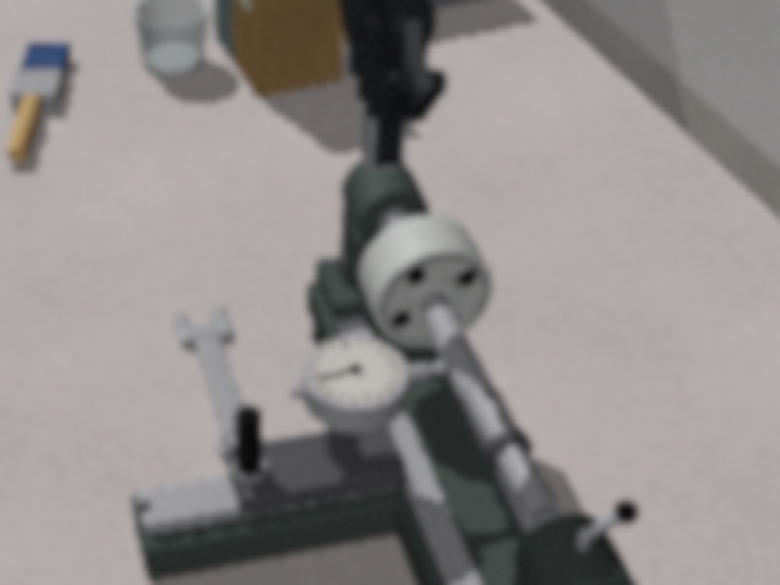

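Emit:
{"op": "play_rows", "data": {"deltas": [{"claw": 255,"dp": [-0.06,0.007,0.08],"twist": 0},{"claw": 255,"dp": [-0.06,0.007,0.16],"twist": 0},{"claw": 255,"dp": [-0.06,0.007,0.16],"twist": 0},{"claw": 255,"dp": [-0.06,0.007,0.16],"twist": 0},{"claw": 255,"dp": [-0.06,0.007,0.17],"twist": 0},{"claw": 255,"dp": [-0.06,0.007,0.17],"twist": 0},{"claw": 255,"dp": [-0.06,0.007,0.17],"twist": 0}]}}

```text
t: 7.22
tool_pos: [579.6, -11.5, 159.2]
tool_rot: [-3.141, 0.002, 3.004]
wrist_force: [-0.2, 0.4, 0.0]
opening: 0.1
```

Emit:
{"op": "play_rows", "data": {"deltas": [{"claw": 255,"dp": [0,0,0.005],"twist": 0},{"claw": 255,"dp": [0,0,0.01],"twist": 0},{"claw": 255,"dp": [0,0,0.015],"twist": 0},{"claw": 255,"dp": [0,0,0.018],"twist": 0},{"claw": 255,"dp": [0,0,0.018],"twist": 0}]}}

```text
t: 7.63
tool_pos: [579.3, -11.3, 152.3]
tool_rot: [3.142, -0.0, 3.004]
wrist_force: [-0.0, 0.1, -0.3]
opening: 0.3
```

Emit:
{"op": "play_rows", "data": {"deltas": [{"claw": 255,"dp": [0,0,0.003],"twist": 0},{"claw": 255,"dp": [0,0,0.006],"twist": 0},{"claw": 255,"dp": [0,0,0.006],"twist": 0}]}}

```text
t: 7.88
tool_pos: [579.4, -11.3, 150.7]
tool_rot: [-3.142, 0.0, 3.004]
wrist_force: [-0.5, -0.9, -0.7]
opening: 0.1
```

Emit:
{"op": "play_rows", "data": {"deltas": [{"claw": 255,"dp": [0,0,0.003],"twist": 0},{"claw": 255,"dp": [0,0,0.006],"twist": 0},{"claw": 255,"dp": [0,0,0.006],"twist": 0}]}}

```text
t: 8.13
tool_pos: [579.6, -11.4, 150.2]
tool_rot: [-3.141, 0.002, 3.005]
wrist_force: [-1.9, -0.2, 8.3]
opening: 0.1
```

Emit:
{"op": "play_rows", "data": {"deltas": [{"claw": 255,"dp": [-0.01,0,0],"twist": 0},{"claw": 255,"dp": [-0.02,0,0],"twist": 0},{"claw": 255,"dp": [-0.03,0,0],"twist": 0},{"claw": 255,"dp": [-0.04,0,0],"twist": 0}]}}

```text
t: 8.47
tool_pos: [592.0, -13.1, 150.8]
tool_rot: [-3.141, 0.003, 3.005]
wrist_force: [-2.2, 0.3, 10.5]
opening: 0.2
```

```bash
python3 - <<'E'
from h import *
p,_=grab_frame("wrist"); cv2.imwrite("pics/w6.png",p)
q,_=grab_frame("side"); cv2.imwrite("pics/d6.png",q)
a=cv2.resize(p[60:260,150:400],(500,400),interpolation=cv2.INTER_CUBIC); b=cv2.resize(q[200:245,337:382],(300,400)[:1]+(300,),interpolation=cv2.INTER_CUBIC)
o=np.zeros((400,800,3),np.uint8); o[:,:500]=a; o[:300,500:]=b; cv2.imwrite("pics/x6.png",o)
E
```

```text
(no output)
```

View pics/x6.png

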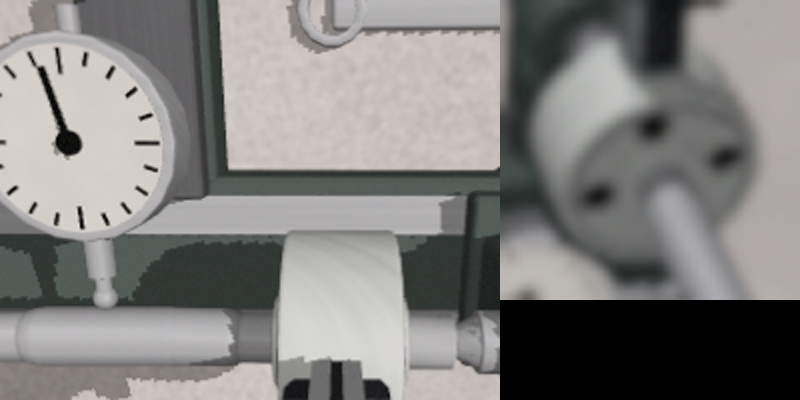

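```bash
cat >> h.py <<'E'
DC=np.array([517.3,-81.])
def needle2(img,c,zf=125):
    u,v=np.meshgrid(np.arange(640),np.arange(400)); uv=np.c_[u.ravel(),v.ravel()]
    W=onz(c,uv,zf)[:,:2]; g=img.max(2).astype(float)
    near=(np.hypot(*(W-DC).T)<24).reshape(400,640)
    br=np.percentile(g[near],80); w=np.clip(0.75*br-g,0,None)*near
    m=(w>0).astype(np.uint8)
    # hub: erode until only hub left
    dt=cv2.distanceTransform(m,cv2.DIST_L2,5)
    near2=(np.hypot(*(W-DC).T)<9).reshape(400,640)
    dt=dt*near2; pk=dt>0.6*dt.max(); 
    n,lab=cv2.connectedComponents(pk.astype(np.uint8)); i=lab[np.unravel_index(dt.argmax(),dt.shape)]
    hub=W[(lab==i).ravel()].mean(0)
    d=W-hub; r=np.hypot(*d.T); s=(r>4.5)&(r<17)
    a=np.exp(1j*np.arctan2(d[:,1],d[:,0])); z=(w.ravel()*a)[s].sum()/w.ravel()[s].sum()
    cw=(BY-np.angle(z))%(2*np.pi)
    return hub.round(1),cw,abs(z)
def holes(img,c,yp=60):
    """hole angles on the pulley's -y face plane (bench y=yp), angle about +y from bench z towards x"""
    x0=int(0)
    ax=np.array([*bench(0,yp),115.]); ex=np.array([np.cos(BY),np.sin(BY),0]); ey=np.array([-np.sin(BY),np.cos(BY),0])
    pc=proj(c,[ax])[0]
    u,v=np.meshgrid(np.arange(int(pc[0])-25,int(pc[0])+26),np.arange(int(pc[1])-25,int(pc[1])+26))
    o,d=ray(c,np.c_[u.ravel(),v.ravel()]); s=((ax-o)@ey)/(d@ey); Q=o+d*s[:,None]-ax
    X=Q@ex; Z=Q[:,2]; g=img[v.ravel(),u.ravel()].max(1).astype(float)
    r=np.hypot(X,Z); ring=(r>15)&(r<33)
    med=np.median(g[ring]); w=np.clip(0.75*med-g,0,None)*ring
    m=(w>0).reshape(u.shape).astype(np.uint8); n,lab=cv2.connectedComponents(m); out=[]
    for i in range(1,n):
        k=(lab==i).ravel()
        if k.sum()<4: continue
        x=(w[k]*X[k]).sum()/w[k].sum(); z=(w[k]*Z[k]).sum()/w[k].sum(); out.append((round(np.degrees(np.arctan2(x,z)),1),round(np.hypot(x,z),1),int(k.sum())))
    return sorted(out),pc.round(1)
def look(tag):
    s=observe(); c=calibration("wrist"); p,_=grab_frame("wrist"); q,_=grab_frame("side")
    cv2.imwrite(f"pics/{tag}_w.png",p); cv2.imwrite(f"pics/{tag}_s.png",q)
    h,cw,k=needle2(p,c); print(tag,"t",round(s["t"],2),"needle",round(cw,3),"=",round(cw/.314,2),"mm conc",round(k,3),"hub",h,"holes",holes(q,calibration("side")))
E
python3 - <<'E'
from h import *
print(needle2(cv2.imread("pics/w5.png"),np.load("w5c.npy",allow_pickle=True).item()))
print(needle2(cv2.imread("pics/w6.png"),calibration("wrist")))
for f in("side0","d6"): print(holes(cv2.imread(f"pics/{f}.png"),calibration("side")))
s=observe(); print(s["tool_pos"],s["wrist_force"])
E
```

```text
(array([515.5, -81.2]), np.float64(2.987032291142715), np.float64(0.9928705476730002))
(array([516.2, -81.4]), np.float64(2.9103624581171834), np.float64(0.9908430969403127))
([(np.float64(-115.8), np.float64(23.2), 15), (np.float64(-30.4), np.float64(26.3), 18), (np.float64(53.0), np.float64(24.5), 18)], array([361.1, 226.8]))
([(np.float64(-94.3), np.float64(24.4), 16), (np.float64(-11.8), np.float64(26.5), 16), (np.float64(74.0), np.float64(23.5), 17)], array([361.1, 226.8]))
[592.61510724 -13.14952964 150.86884557] [ 0.50233316  0.13264123 10.00017272]
```

Emit:
{"op": "play_rows", "data": {"deltas": [{"claw": 255,"dp": [-0.012,0,-0.002],"twist": 0},{"claw": 255,"dp": [-0.024,0,-0.003],"twist": 0},{"claw": 255,"dp": [-0.036,0,-0.003],"twist": 0},{"claw": 255,"dp": [-0.048,0,-0.003],"twist": 0},{"claw": 255,"dp": [-0.055,0,-0.003],"twist": 0}]}}

```text
t: 8.98
tool_pos: [607.9, -15.3, 150.2]
tool_rot: [-3.141, 0.0, 3.004]
wrist_force: [-0.7, 0.1, 2.6]
opening: -0.3
```

```bash
python3 -c "
from h import *
look('s1')"
```

```text
s1 t 8.98 needle 2.694 = 8.58 mm conc 0.993 hub [515.6 -81.3] holes ([(np.float64(-160.1), np.float64(22.6), 11), (np.float64(-71.0), np.float64(25.6), 18), (np.float64(11.4), np.float64(26.2), 18), (np.float64(100.5), np.float64(22.3), 17)], array([361.1, 226.8]))
```

Emit:
{"op": "play_rows", "data": {"deltas": [{"claw": 255,"dp": [0,0,-0.025],"twist": 0},{"claw": 255,"dp": [0.05,0,-0.025],"twist": 0},{"claw": 255,"dp": [0.1,0,-0.025],"twist": 0},{"claw": 255,"dp": [0.1,0,-0.015],"twist": 0},{"claw": 255,"dp": [0.1,0,-0.006],"twist": 0},{"claw": 255,"dp": [0.1,0,0],"twist": 0},{"claw": 255,"dp": [0.1,0,0],"twist": 0}]}}

```text
t: 9.67
tool_pos: [578.5, -11.2, 150.3]
tool_rot: [3.142, 0.001, 3.004]
wrist_force: [-2.1, 0.5, 5.2]
opening: 0.0
```

Emit:
{"op": "play_rows", "data": {"deltas": [{"claw": 255,"dp": [-0.015,0,0],"twist": 0},{"claw": 255,"dp": [-0.03,0,0],"twist": 0},{"claw": 255,"dp": [-0.045,0,0],"twist": 0},{"claw": 255,"dp": [-0.06,0,0],"twist": 0}]}}

```text
t: 10.0
tool_pos: [597.1, -13.8, 151.4]
tool_rot: [-3.141, 0.003, 3.004]
wrist_force: [-1.9, 0.5, 12.2]
opening: -0.0
```

Emit:
{"op": "play_rows", "data": {"deltas": [{"claw": 255,"dp": [-0.014,0,-0.003],"twist": 0},{"claw": 255,"dp": [-0.028,0,-0.003],"twist": 0},{"claw": 255,"dp": [-0.042,0,-0.003],"twist": 0}]}}

```text
t: 10.25
tool_pos: [608.9, -15.5, 150.8]
tool_rot: [-3.142, 0.0, 3.004]
wrist_force: [-0.0, -0.0, -0.6]
opening: 0.3
```

```bash
python3 -c "
from h import *
look('s2')"
```

```text
s2 t 10.25 needle 2.063 = 6.57 mm conc 0.997 hub [515.6 -81.4] holes ([(np.float64(-111.6), np.float64(23.2), 14), (np.float64(-26.9), np.float64(26.5), 17), (np.float64(57.1), np.float64(24.6), 18)], array([361.1, 226.8]))
```

Emit:
{"op": "play_rows", "data": {"deltas": [{"claw": 255,"dp": [0,0,-0.025],"twist": 0},{"claw": 255,"dp": [0.05,0,-0.025],"twist": 0},{"claw": 255,"dp": [0.1,0,-0.025],"twist": 0},{"claw": 255,"dp": [0.1,0,-0.015],"twist": 0},{"claw": 255,"dp": [0.1,0,-0.006],"twist": 0},{"claw": 255,"dp": [0.1,0,0],"twist": 0},{"claw": 255,"dp": [0.1,0,0],"twist": 0}]}}

```text
t: 10.93
tool_pos: [579.2, -11.3, 151.5]
tool_rot: [-3.142, 0.001, 3.004]
wrist_force: [-3.1, 0.5, 6.3]
opening: 0.0
```

Emit:
{"op": "play_rows", "data": {"deltas": [{"claw": 255,"dp": [-0.015,0,-0.001],"twist": 0},{"claw": 255,"dp": [-0.03,0,-0.001],"twist": 0},{"claw": 255,"dp": [-0.045,0,-0.002],"twist": 0},{"claw": 255,"dp": [-0.06,0,-0.002],"twist": 0}]}}

```text
t: 11.27
tool_pos: [597.7, -13.9, 152.8]
tool_rot: [-3.141, 0.003, 3.004]
wrist_force: [-2.5, 0.2, 11.8]
opening: -0.1
```

Emit:
{"op": "play_rows", "data": {"deltas": [{"claw": 255,"dp": [-0.014,0,-0.002],"twist": 0},{"claw": 255,"dp": [-0.028,0,-0.001],"twist": 0},{"claw": 255,"dp": [-0.042,0,0.001],"twist": 0}]}}

```text
t: 11.52
tool_pos: [610.1, -15.6, 151.8]
tool_rot: [-3.141, 0.002, 3.004]
wrist_force: [-0.5, 0.2, 4.4]
opening: -0.2
```

```bash
python3 -c "
from h import *
look('s3')"
```

```text
s3 t 11.52 needle 1.554 = 4.95 mm conc 0.998 hub [515.7 -81.4] holes ([(np.float64(-153.9), np.float64(22.4), 21), (np.float64(-63.6), np.float64(25.0), 17), (np.float64(18.6), np.float64(25.5), 18), (np.float64(106.4), np.float64(22.4), 13)], array([361.1, 226.8]))
```

Emit:
{"op": "play_rows", "data": {"deltas": [{"claw": 255,"dp": [0,0,-0.025],"twist": 0},{"claw": 255,"dp": [0.05,0,-0.025],"twist": 0},{"claw": 255,"dp": [0.1,0,-0.025],"twist": 0},{"claw": 255,"dp": [0.1,0,-0.016],"twist": 0},{"claw": 255,"dp": [0.1,0,-0.007],"twist": 0},{"claw": 255,"dp": [0.1,0,-0.003],"twist": 0},{"claw": 255,"dp": [0.1,0,-0.003],"twist": 0}]}}

```text
t: 12.2
tool_pos: [580.3, -11.5, 153.3]
tool_rot: [-3.142, 0.002, 3.004]
wrist_force: [-3.6, 1.0, 10.2]
opening: -0.1
```

Emit:
{"op": "play_rows", "data": {"deltas": [{"claw": 255,"dp": [-0.015,0,-0.002],"twist": 0},{"claw": 255,"dp": [-0.03,0,-0.003],"twist": 0},{"claw": 255,"dp": [-0.045,0,-0.003],"twist": 0},{"claw": 255,"dp": [-0.06,0,-0.003],"twist": 0}]}}

```text
t: 12.53
tool_pos: [598.6, -14.0, 154.3]
tool_rot: [-3.141, 0.003, 3.004]
wrist_force: [-1.7, 1.1, 11.6]
opening: 0.3
```

Emit:
{"op": "play_rows", "data": {"deltas": [{"claw": 255,"dp": [-0.014,0,-0.001],"twist": 0},{"claw": 255,"dp": [-0.028,0,0.0],"twist": 0},{"claw": 255,"dp": [-0.042,0,0.003],"twist": 0}]}}

```text
t: 12.78
tool_pos: [611.0, -15.8, 152.9]
tool_rot: [-3.141, 0.003, 3.004]
wrist_force: [0.7, 1.1, 5.7]
opening: -0.1
```

```bash
python3 -c "
from h import *
look('s4')"
```

```text
s4 t 12.78 needle 1.434 = 4.57 mm conc 0.998 hub [515.6 -81.3] holes ([(np.float64(-103.8), np.float64(24.1), 16), (np.float64(-18.7), np.float64(25.6), 15), (np.float64(65.0), np.float64(23.9), 17)], array([361.1, 226.8]))
```

Emit:
{"op": "play_rows", "data": {"deltas": [{"claw": 255,"dp": [0,0,-0.025],"twist": 0},{"claw": 255,"dp": [0.05,0,-0.025],"twist": 0},{"claw": 255,"dp": [0.1,0,-0.025],"twist": 0},{"claw": 255,"dp": [0.1,0,-0.016],"twist": 0},{"claw": 255,"dp": [0.1,0,-0.007],"twist": 0},{"claw": 255,"dp": [0.1,0,-0.003],"twist": 0},{"claw": 255,"dp": [0.1,0,-0.003],"twist": 0}]}}

```text
t: 13.47
tool_pos: [581.2, -11.6, 154.3]
tool_rot: [-3.141, 0.003, 3.004]
wrist_force: [-3.7, 0.8, 10.1]
opening: 0.4
```

Emit:
{"op": "play_rows", "data": {"deltas": [{"claw": 255,"dp": [-0.015,0,-0.001],"twist": 0},{"claw": 255,"dp": [-0.03,0,-0.002],"twist": 0},{"claw": 255,"dp": [-0.045,0,-0.002],"twist": 0},{"claw": 255,"dp": [-0.06,0,-0.001],"twist": 0}]}}

```text
t: 13.8
tool_pos: [599.4, -14.2, 154.8]
tool_rot: [-3.141, 0.004, 3.004]
wrist_force: [-0.8, 0.7, 11.8]
opening: 0.4
```

Emit:
{"op": "play_rows", "data": {"deltas": [{"claw": 255,"dp": [-0.014,0,0.001],"twist": 0},{"claw": 255,"dp": [-0.026,0,0.003],"twist": 0},{"claw": 255,"dp": [-0.038,0,0.006],"twist": 0}]}}

```text
t: 14.05
tool_pos: [611.2, -15.8, 153.0]
tool_rot: [-3.141, 0.005, 3.004]
wrist_force: [0.9, 0.0, 9.4]
opening: 0.5
```

```bash
python3 -c "
from h import *
look('s5')"
```

```text
s5 t 14.05 needle 1.745 = 5.56 mm conc 0.997 hub [515.6 -81.3] holes ([(np.float64(-149.1), np.float64(22.3), 17), (np.float64(-59.4), np.float64(26.2), 17), (np.float64(23.5), np.float64(24.9), 14), (np.float64(112.3), np.float64(22.2), 13)], array([361.1, 226.8]))
```

Emit:
{"op": "play_rows", "data": {"deltas": [{"claw": 255,"dp": [0,0,-0.025],"twist": 0},{"claw": 255,"dp": [0.05,0,-0.025],"twist": 0},{"claw": 255,"dp": [0.105,0,-0.025],"twist": 0},{"claw": 255,"dp": [0.105,0,-0.016],"twist": 0},{"claw": 255,"dp": [0.105,0,-0.007],"twist": 0},{"claw": 255,"dp": [0.105,0,-0.003],"twist": 0},{"claw": 255,"dp": [0.105,0,-0.003],"twist": 0}]}}

```text
t: 14.73
tool_pos: [578.9, -11.3, 153.5]
tool_rot: [-3.141, 0.002, 3.004]
wrist_force: [-3.5, -0.1, 10.9]
opening: 0.3
```

Emit:
{"op": "play_rows", "data": {"deltas": [{"claw": 255,"dp": [-0.015,0,-0.001],"twist": 0},{"claw": 255,"dp": [-0.03,0,-0.001],"twist": 0},{"claw": 255,"dp": [-0.045,0,0],"twist": 0},{"claw": 255,"dp": [-0.06,0,0.001],"twist": 0}]}}

```text
t: 15.07
tool_pos: [597.7, -13.9, 153.9]
tool_rot: [-3.141, 0.005, 3.004]
wrist_force: [-1.4, -0.3, 15.3]
opening: -0.1
```

Emit:
{"op": "play_rows", "data": {"deltas": [{"claw": 255,"dp": [-0.012,0,-0.002],"twist": 0},{"claw": 255,"dp": [-0.026,0,0.001],"twist": 0},{"claw": 255,"dp": [-0.042,0,0.004],"twist": 0}]}}

```text
t: 15.32
tool_pos: [610.1, -15.7, 152.4]
tool_rot: [-3.141, 0.004, 3.004]
wrist_force: [0.2, 0.9, 9.1]
opening: 0.1
```

```bash
python3 -c "
from h import *
look('s6')"
```

```text
s6 t 15.32 needle 2.37 = 7.55 mm conc 0.996 hub [515.5 -81.3] holes ([(np.float64(-97.4), np.float64(24.3), 18), (np.float64(-14.2), np.float64(26.5), 16), (np.float64(71.5), np.float64(23.0), 14)], array([361.1, 226.8]))
```

Emit:
{"op": "play_rows", "data": {"deltas": [{"claw": 255,"dp": [0,0,-0.025],"twist": 0},{"claw": 255,"dp": [0.05,0,-0.025],"twist": 0},{"claw": 255,"dp": [0.103,0,-0.025],"twist": 0},{"claw": 255,"dp": [0.103,0,-0.016],"twist": 0},{"claw": 255,"dp": [0.103,0,-0.007],"twist": 0},{"claw": 255,"dp": [0.103,0,-0.002],"twist": 0},{"claw": 255,"dp": [0.103,0,-0.002],"twist": 0}]}}

```text
t: 16.0
tool_pos: [578.2, -11.2, 151.9]
tool_rot: [-3.141, 0.001, 3.004]
wrist_force: [-3.2, 1.1, 7.4]
opening: 0.2
```

Emit:
{"op": "play_rows", "data": {"deltas": [{"claw": 255,"dp": [-0.015,0,0],"twist": 0},{"claw": 255,"dp": [-0.03,0,0],"twist": 0},{"claw": 255,"dp": [-0.045,0,0],"twist": 0},{"claw": 255,"dp": [-0.06,0,0.001],"twist": 0}]}}

```text
t: 16.33
tool_pos: [596.8, -13.9, 152.3]
tool_rot: [-3.141, 0.003, 3.004]
wrist_force: [-1.2, 1.0, 10.7]
opening: 0.0
```

Emit:
{"op": "play_rows", "data": {"deltas": [{"claw": 255,"dp": [-0.013,0,0.001],"twist": 0},{"claw": 255,"dp": [-0.026,0,0.002],"twist": 0},{"claw": 255,"dp": [-0.04,0,0.005],"twist": 0}]}}

```text
t: 16.58
tool_pos: [608.9, -15.6, 150.9]
tool_rot: [-3.141, 0.003, 3.004]
wrist_force: [0.1, 0.7, 9.1]
opening: 0.2
```

```bash
python3 -c "
from h import *
look('s7')
from scipy.optimize import curve_fit
th=np.radians([0,20,45,91,138,184,229,275]);y=[9.51,9.27,8.58,6.57,4.95,4.57,5.56,7.55]
f=lambda t,m,a,p:m+a*np.cos(t-p)
q,_=curve_fit(f,th,y,[7,2.5,0]);print(q[:2],np.degrees(q[2]),np.array(y)-f(th,*q))"
```

```text
s7 t 16.58 needle 2.901 = 9.24 mm conc 0.991 hub [515.6 -81.2] holes ([(np.float64(-138.8), np.float64(22.7), 15), (np.float64(-50.6), np.float64(26.0), 15), (np.float64(32.0), np.float64(25.3), 16), (np.float64(121.1), np.float64(22.0), 10)], array([361.1, 226.8]))
[7.00598269 2.52936667] -7.338950106974997 [-0.00462837  0.01716766  0.02860205 -0.06915154  0.02449943  0.04401384
 -0.04400854  0.00350546]
```

Emit:
{"op": "play_rows", "data": {"deltas": [{"claw": 255,"dp": [0,0,-0.025],"twist": 0},{"claw": 255,"dp": [0.05,0,-0.025],"twist": 0},{"claw": 255,"dp": [0.102,0,-0.025],"twist": 0},{"claw": 255,"dp": [0.102,0,-0.016],"twist": 0},{"claw": 255,"dp": [0.102,0,-0.007],"twist": 0},{"claw": 255,"dp": [0.102,0,-0.001],"twist": 0},{"claw": 255,"dp": [0.102,0,-0.001],"twist": 0}]}}

```text
t: 17.27
tool_pos: [577.6, -11.2, 150.2]
tool_rot: [-3.142, 0.0, 3.004]
wrist_force: [-2.8, 0.2, 6.8]
opening: -0.2
```

Emit:
{"op": "play_rows", "data": {"deltas": [{"claw": 255,"dp": [-0.015,0,0],"twist": 0},{"claw": 255,"dp": [-0.03,0,0],"twist": 0},{"claw": 255,"dp": [-0.045,0,0],"twist": 0},{"claw": 255,"dp": [-0.06,0,0],"twist": 0}]}}

```text
t: 17.6
tool_pos: [596.1, -13.8, 151.0]
tool_rot: [-3.141, 0.002, 3.004]
wrist_force: [-2.2, 0.1, 9.7]
opening: -0.1
```

Emit:
{"op": "play_rows", "data": {"deltas": [{"claw": 255,"dp": [-0.013,0,0],"twist": 0},{"claw": 255,"dp": [-0.026,0,0.002],"twist": 0},{"claw": 255,"dp": [-0.04,0,0.004],"twist": 0}]}}

```text
t: 17.85
tool_pos: [608.2, -15.5, 149.9]
tool_rot: [-3.141, 0.003, 3.004]
wrist_force: [-0.0, 0.3, 8.2]
opening: 0.2
```

```bash
python3 -c "
from h import *
look('s8')"
```

```text
s8 t 17.85 needle 2.889 = 9.2 mm conc 0.996 hub [515.6 -81.4] holes ([(np.float64(-86.7), np.float64(24.8), 14), (np.float64(-3.9), np.float64(26.0), 17), (np.float64(82.1), np.float64(23.4), 17)], array([361.1, 226.8]))
```

```bash
cat > fit.py <<'E'
from h import *
import io,contextlib,glob,sys
from scipy.optimize import least_squares
cs=calibration("side")
def fit(frames,needles,approx):
    H=[[ (np.radians(a),r) for a,r,_ in holes(cv2.imread(f),cs)[0]] for f in frames]
    def res(p):
        cx,cz=p[:2]; out=[]
        for k,h in enumerate(H):
            for a,r in h:
                x=r*np.sin(a)-cx; z=r*np.cos(a)-cz
                e=(np.arctan2(x,z)-p[2]-p[3+k])
                out.append((e+np.pi/4)%(np.pi/2)-np.pi/4)
        out.append(p[3]*100)
        return out
    s=least_squares(res,[0,-1,np.radians(-30)]+list(np.radians(approx)))
    th=s.x[3:]; print("c",s.x[:2].round(2),"rms deg",np.degrees(np.sqrt(np.mean(s.fun**2))).round(2)); print(np.degrees(th).round(1))
    y=np.array(needles)/.314
    G=lambda q:q[0]+q[1]*np.cos(th-q[2])-y
    f=least_squares(G,[7,2.5,-.1]); print("mean,amp",f.x[:2].round(2),"peak deg",np.degrees(f.x[2]).round(1),"res",f.fun.round(3))
    return th,f.x
if __name__=="__main__":
    fr=["pics/side0.png","pics/d6.png"]+[f"pics/s{i}_s.png" for i in range(1,9)]
    nd=[2.987,2.910,2.694,2.063,1.554,1.434,1.745,2.37,2.901,2.889]
    ap=[0,20,47,93,141,190,235,285,331,387]
    fit(fr,nd,ap)
E
python3 fit.py
```

```text
c [-0.79  2.29] rms deg 0.48
[  0.   21.2  46.7  94.  143.4 192.4 238.4 288.5 337.5 389.3]
mean,amp [6.91 2.51] peak deg 0.3 res [-0.096 -0.015  0.056  0.171 -0.052 -0.115  0.025  0.142 -0.017 -0.1  ]
```

Emit:
{"op": "play_rows", "data": {"deltas": [{"claw": 255,"dp": [0.01,0,-0.001],"twist": 0},{"claw": 255,"dp": [0.02,0,-0.003],"twist": 0},{"claw": 255,"dp": [0.03,0,-0.004],"twist": 0},{"claw": 255,"dp": [0.04,0,-0.004],"twist": 0},{"claw": 255,"dp": [0.045,0,-0.004],"twist": 0}]}}

```text
t: 18.37
tool_pos: [595.0, -13.7, 151.1]
tool_rot: [-3.141, 0.005, 3.004]
wrist_force: [1.2, -0.4, 7.8]
opening: -0.1
```

```bash
python3 -c "
from h import *
look('s9')
from fit import fit
fr=['pics/side0.png','pics/d6.png']+[f'pics/s{i}_s.png' for i in range(1,10)]
c=calibration('wrist'); n9=needle2(cv2.imread('pics/s9_w.png'),c)[1]
fit(fr,[2.987,2.910,2.694,2.063,1.554,1.434,1.745,2.37,2.901,2.889,n9],[0,20,47,93,141,190,235,285,331,387,368])
"
```

```text
s9 t 18.37 needle 2.967 = 9.45 mm conc 0.992 hub [515.3 -81.3] holes ([(np.float64(-110.5), np.float64(23.7), 19), (np.float64(-25.9), np.float64(26.3), 17), (np.float64(58.2), np.float64(24.4), 16)], array([361.1, 226.8]))
c [-0.8   2.28] rms deg 0.46
[ -0.   21.2  46.7  94.  143.4 192.4 238.4 288.4 337.5 389.3 365.2]
mean,amp [6.91 2.52] peak deg 0.2 res [-0.089 -0.009  0.061  0.172 -0.054 -0.117  0.026  0.147 -0.01  -0.094
 -0.033]
```

Emit:
{"op": "play_rows", "data": {"deltas": [{"claw": 255,"dp": [0.005,0,0],"twist": 0},{"claw": 255,"dp": [0.009,0,0],"twist": 0},{"claw": 255,"dp": [0.009,0,0],"twist": 0},{"claw": 255,"dp": [0.009,0,-0.01],"twist": 0},{"claw": 255,"dp": [0.009,0,-0.04],"twist": 0},{"claw": 255,"dp": [0.009,0,-0.15],"twist": 0},{"claw": 255,"dp": [0.009,0,-0.15],"twist": 0},{"claw": 255,"dp": [0.009,0,-0.15],"twist": 0}]}}

```text
t: 19.13
tool_pos: [591.4, -13.1, 196.6]
tool_rot: [-3.141, 0.003, 3.004]
wrist_force: [0.0, -1.1, -0.9]
opening: -0.1
```

```bash
python3 -c "
from h import *
look('s10');look('s11')
from fit import fit
fr=['pics/side0.png','pics/d6.png']+[f'pics/s{i}_s.png' for i in range(1,12)]
c=calibration('wrist'); n=[needle2(cv2.imread(f'pics/s{i}_w.png'),c)[1] for i in (10,11)]
fit(fr,[2.987,2.910,2.694,2.063,1.554,1.434,1.745,2.37,2.901,2.889,2.967]+n,[0,20,47,93,141,190,235,285,331,387,365,361,361])
"
```

```text
s10 t 19.13 needle 2.982 = 9.5 mm conc 0.981 hub [515.5 -81.2] holes ([(np.float64(-114.6), np.float64(23.5), 17), (np.float64(-29.0), np.float64(26.4), 15), (np.float64(54.3), np.float64(24.5), 15)], array([361.1, 226.8]))
s11 t 19.23 needle 2.976 = 9.48 mm conc 0.977 hub [515.5 -81.2] holes ([(np.float64(-114.6), np.float64(23.4), 17), (np.float64(-28.9), np.float64(26.5), 17), (np.float64(54.3), np.float64(24.5), 16)], array([361.1, 226.8]))
c [-0.78  2.28] rms deg 0.44
[ -0.   21.2  46.7  94.  143.4 192.4 238.5 288.4 337.5 389.3 365.2 361.4
 361.4]
mean,amp [6.91 2.53] peak deg 0.2 res [-0.07   0.007  0.073  0.174 -0.06  -0.123  0.028  0.159  0.008 -0.078
 -0.016 -0.066 -0.036]
```

View pics/s11_w.png

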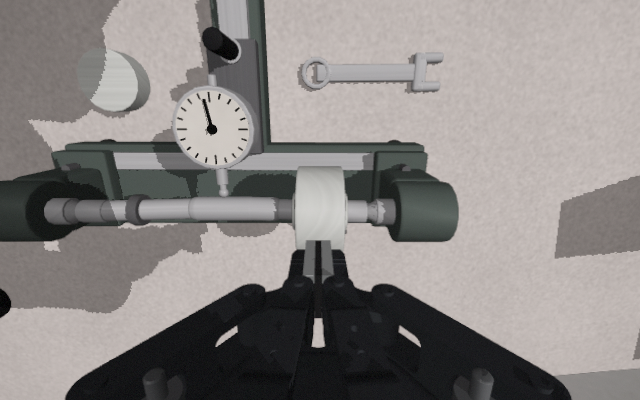

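```bash
python3 -c "
from plant import *
print(hand_in())"
```

```text
the job is handed in; nothing more can be done
None
```

I slid the gauge up to the spindle, rolled the spindle past a full turn, left it at its high side, and handed the job in at about 19 s of the 72 s allowed.

- **Gauge:** I gripped the black post, slid the gauge until the needle stood at about half round, then let go. The needle then read 2.99 rad, which is 9.5 mm of plunger travel.
- **Rolling:** Eight fingertip strokes on the rim took the spindle round 389° in one direction, tracked by the pulley's holes in the side camera. One short back-stroke brought it to 361.4° from where it started.
- **Needle over the turn:** It swung between about 4.6 and 9.5 mm, so the plunger stayed far from its stop. A cosine fit gives an amplitude of 2.5 mm and puts the peak at 0.2°. Comparing readings either side of the peak puts it at 0–3°.
- **Final state:** The needle reads 2.98 rad (9.5 mm), at the fitted peak to within a degree or two. The gripper is about 45 mm above the rim, touching nothing, and the tin and spanner look undisturbed in the last picture. I did not check the screw cup again; the arm never went near it.

**Checks that disagreed:**
- The presses read mostly 5–12 N, with one reading of 15 N. That is above the suggested 5–8 N but below the 25 N limit, and force was only read at the end of each move.
- The fit left residuals of up to 0.17 mm that repeat twice a turn. I put this down to bias in reading the needle, so I relied on the paired readings to place the peak.

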